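Move the glue pan to the keep-warm ring

ROBOT

A 6-joint arm with a two-finger parallel gripper is mounted at the origin on the work surface. World frame = base frame: x ahead of the robot, y to its left, z up, the work surface at z = 0. Lengths are in m, angles in rad, forces in N, time in s.
With the tool pointing down it reaches from about 0.3 to 0.95 m from the base axis. Payload 3.1 kg.
Tool frame: the origin (TCP) lies between the finger pads; the fingertips stand 25 mm ahead of it and the grasp point (between the pads) lies 6 mm ahead of it; y points along the fingers, x is the direction in which the jaws open and shut, and the axes are right-handed (so a half turn about y gives the same grasp; the last joint's range is limited). The gripper opens to 85 mm and grips with 20 to 120 N. Pads are 22 mm wide; open, the fingers measure 114 mm over their backs; the gripper's body (76 mm by 85 mm) begins 54 mm behind the grasp point. The pads swing forward as they close: fully open they stand 13 mm farther back than shut.
Start: joints at [-1.318, 0.308, 1.634, -0, 1.2, -0.07], TCP at [0.198, -0.593, 0.256] pointing down, gripper open.
Joint ranges: [-3.06, 3.06], [-0.79, 1.96], [0.05, 2.63], [-1.19, 4.34], [0.05, 2.64], [-2.94, 2.94]. Speed limits (rad/s): [2.79, 2.79, 3.14, 3.14, 3.14, 3.14].

INTERFACE

Orientations are given as a unit quaternion [x, y, z, w].
In Python, from cell import arm gives the robot as it stands. The module is installed in compiled form; this text tells all that it offers.
- The arm moves only by the tool carry_out, never from a script. Its argument "targets" is a list of rows, each a list of 7 numbers: the shift along the tool's x, y, z in mm, then the turn, a rotation vector about the tool's x, y, z in degrees, then the closure, from -1 (fully open) to 1 (shut), so that 0 is half open. A call has exactly 8 rows; each row shifts and turns the commanded pose from where the row before left it, along the tool's axes as they then stand; what a row does not reach is not made up. A row lasts 1/10 s, in which the tool goes at most 50 mm and 8.59 degrees, less where a joint would pass 70% of its speed; a pose out of reach is approached as far as the arm can. A call with a gripper value outside its range is refused whole. The fingers move at their own pace and stop on an object; "force" is the grip in N (left out, the last holds). Time passes only in rows, so rows that do not move let the fingers close, or fill a call up. It gives the time, the measured TCP pose, the force and the opening at its end, in the units of the state.
- arm.get_obs(): the state, without advancing time (a new reading comes with each control period).
- arm.snapshot(name): name is "scene" or "top" or "wrist"; returns a dict with "img" (384x512x3 uint8, red, green, blue), "intrinsics" (3x3 intrinsics, pixels), "view" (4x4, takes a point from world to camera coordinates). Camera axes: x right, y down, z forward; pixel columns grow to the right and rows downward; lengths in m; the calibration is good to about 2 mm. The wrist camera is an equidistant fisheye: a pixel r from the principal point sees the ray r / f radians off the axis. A picture is of the moment at which its call begins. There is no depth.
- arm.hand_in(): hands the job in, once; it reports no verdict.
Trained networks look in the newest picture that a camera, given by its name, has taken for a name from the list of things; names that differ only in an ending like _2 or _b are one class to them, and where a whole thing is asked for, a point or a joint stands for the part that bears it (a point fixed in the world has none). Each returns a list of dicts, best first, with "p" (0 to 1); they miss things now and then, are a little off and sometimes report something else, mostly with a low value. They report only what shows in the picture. A call takes as long as a camera call.
- arm.regions_of(thing, camera): "pixels" (384x512 bool, what is visible of it).
- arm.spot_point(thing, camera): "position" ([x, y, z] in m, in world coordinates, good to about 4 mm: a listed point, or the origin of a listed thing).
The state is a dict: "t": time; "qpos": joint angles; "qd": joint speeds; "tau": joint torques, N m; "position": TCP position; "tool_rot": TCP orientation; "force": force on the tool from outside, world axes, zero at the start; "moment": the same for the moment, N m; "width": opening from 0.0 (shut) to 1.0 (fully open).
Only numpy, scipy, OpenCV 4.12 (cv2) and the standard library are available. Lean on these libraries where they do the work, as an engineer would, in place of code of your own. Each camera call takes 0.05 s, during which the arm holds its last target. There are 200 camera calls.

TASK

The glue pan is ready and now only needs keeping warm: clear the small ring of the hotplate by hanging the empty pail by its handle on the hook of the stand, and slide the lidded saucepan over from the large ring, round the jar and without lifting or tipping it, until its base sits wholly inside the small ring. Leave the pail hanging still and the saucepan standing flat on the glass, and do not shift the jar, the glue bottle, the brush tin or the mallet.

Things in the scene. Friction and masses are not known exactly. Their poses are not given: they have to be found in the camera images.
- hob: Two-zone ceramic hotplate fixed on the bench: steel case with a flat black glass top, 360 mm (own x) by 540 mm (own y), the glass 55 mm above the bench. Origin: centre of its underside. Two control knobs stick out 16 mm on its -x side. Which of its two sides has the large ring and which the small one changes.
- ring_large: Large ring printed on the glass, a thin light line of 180 mm outer diameter with a dot-sized circle at its centre; pure print, no height. Origin: its centre, on the glass surface. The saucepan starts here.
- ring_small: Small ring printed on the glass, a thin light line of 152 mm outer and 147 mm inner diameter with a dot-sized circle at its centre; pure print, no height. Origin: its centre, on the glass surface, 270 mm from the centre of the large ring along the hob's y. The pail starts here.
- saucepan: Lidded steel saucepan, 120 mm diameter (123 at the lid), 77 mm high, flat pressed-on lid without knob, 0.55 to 0.95 kg. Origin: centre of its underside; z up. The straight handle points along its own -x, centre line 58 mm above the underside: thin steel neck, then a black grip 86 mm long, 18 mm wide, 14 mm high, from 74 to 160 mm from the pan's axis.
- pan_grip (a point): Middle of the saucepan's black grip: 115 mm from the pan's axis along its -x, 58 mm above its underside.
- pail: Small empty aluminium pail, 68 mm diameter at the foot, 88 at the rim, 74 mm high, 0.25 kg. A rigid arch handle of 7 mm round steel bar stands over it in its own y-z plane: bar centre line 146 mm above the underside at the middle, falling straight to 138.5 mm at y = +-38 mm, then curving down to the rim at y = +-46 mm. Origin: centre of its underside; z up.
- pail_handle (a point): Underside of the arch handle's bar at its middle, 142.5 mm above the pail's underside on its axis: the point that hangs on the hook.
- stand: Hook stand that does not move, on either side of the hob: foot 96 mm diameter, upright 14 mm post, and at its top an upturned hook of 10 mm round bar pointing along its own -x. Lowest part of the hook (seat) 65 mm from the post; tip 97 mm from the post, its top 271 mm above the bench, the highest point. Arm between post and seat: top at 250 mm. Origin: under the post, z up.
- hook_seat (a point): Top of the hook's bar at its lowest place, 246 mm above the bench, 65 mm from the post's axis along the stand's -x; here the handle hangs.
- jar: Amber lidded glass jar, 54 mm diameter, 72 mm high, standing on the glass between the two rings, nearer the front or the back. Origin: centre of its underside. Must not be shifted.
- bottle: Yellow glue bottle, 64 mm diameter, 175 mm high, on the bench on the side of the hob away from the stand. Origin: centre of its underside. Must not be shifted.
- brush_tin: Steel tin with three brushes, 74 mm diameter, 100 mm high (brushes up to 220 mm), on the bench at the far left. Origin: centre of its underside. Must not be shifted.
- mallet: Wooden mallet lying on the bench at the far right, about 240 mm long: head 65 by 120 mm and 55 mm high, handle along its own -x, pointing away from the robot. Origin: on the bench under the middle of the head. Must not be shifted.

How it is judged:
By the outcome, as a careful person would: the job done as asked, in the order asked, and still so for the second after the job is handed in, with the robot touching nothing.
It also fails if it takes over 72 s, if anything falls off the work surface, if the arm or the gripper's body presses on something with over 40 N, if the wrist force passes 120 N, or if a joint passes its speed limit or range.

## Working session

There is one attempt and no reset: what is moved stays moved. The work goes in short steps, Python scripts to look and compute and a tool call to move; the robot and the scene stay as the last step left them, time stands still between calls to the robot, and variables do not carry over. Pictures are saved under pics/ and viewed, about 8 in all and at most 12, crops included, and the job is handed in when it is done.

Besides the shell and the picture viewer there is one more tool, called after "Call:" by a JSON object that holds its "api" and its "payload". carry_out: Moves the arm, as the interface text tells. Its arguments: {"type":"object","properties":{"targets":{"type":"array","items":{"type":"array","items":{"type":"number"}}},"force":{"type":"number"}},"required":["targets"]}

```bash
mkdir -p pics; ls; cat > h.py <<'E'
import numpy as np, cv2
from cell import arm
from scipy.spatial.transform import Rotation as R
def snap(c,fn=None):
    s=arm.snapshot(c)
    if fn: cv2.imwrite('pics/'+fn,s['img'][:,:,::-1])
    return s
def proj(s,P):
    P=np.atleast_2d(P); q=(s['view'][:3,:3]@P.T+s['view'][:3,3:]).T
    p=(s['intrinsics']@q.T).T; return p[:,:2]/p[:,2:]
def ray(s,uv,z):
    K=s['intrinsics'];V=s['view'];d=np.linalg.inv(K)@[uv[0],uv[1],1]
    d=V[:3,:3].T@d;c=-V[:3,:3].T@V[:3,3]
    return c+d*(z-c[2])/d[2]
def o():
    s=arm.get_obs();print('t',round(s['t'],2),'p',np.round(s['position'],4),'q',np.round(s['tool_rot'],4),'f',np.round(s['force'],1),'w',round(float(s['width']),3),'j',np.round(s['qpos'],2));return s
E
python3 - <<'E'
from h import *
st=o()
m=R.from_quat(st['tool_rot']).as_matrix();print(m.round(3))
S={c:snap(c,c+'0.png') for c in('scene','top')}
for n in ['hob','ring_large','ring_small','saucepan','pan_grip','pail','pail_handle','stand','hook_seat','jar','bottle','brush_tin','mallet']:
    for c in S:
        r=arm.spot_point(n,c)
        print(n,c,[(np.round(d['position'],4).tolist(),round(d['p'],2)) for d in r[:2]])
i=[cv2.imread('pics/%s0.png'%c) for c in S]
o()
for c in S:print(c,S[c]['intrinsics'].round(1).tolist(),S[c]['view'].round(3).tolist())
E
```

```text
pics
t 0.0 p [ 0.198 -0.592  0.255] q [-0.5733  0.4138 -0.4125  0.5744] f [ 1.1  0.6 -0.3] w 0.999 j [-1.32  0.31  1.64  0.    1.2  -0.07]
[[ 0.317 -0.001  0.948]
 [-0.948  0.002  0.317]
 [-0.002 -1.     0.   ]]
hob scene [([0.5829, 0.0089, -0.0001], 0.66)]
hob top [([0.5831, 0.0114, 0.0042], 0.89)]
ring_large scene [([0.5594, -0.1247, 0.0556], 0.59)]
ring_large top []
ring_small scene [([0.6002, 0.1415, 0.055], 0.93)]
ring_small top [([0.5983, 0.1444, 0.0544], 0.69)]
saucepan scene [([0.5622, 0.378, -0.0038], 0.64), ([0.5651, -0.1208, 0.0547], 0.61)]
saucepan top [([0.5849, 0.0102, 0.002], 0.64), ([0.5628, -0.1185, 0.0525], 0.6)]
pan_grip scene [([0.4519, -0.087, 0.1128], 0.83)]
pan_grip top [([0.4531, -0.089, 0.1138], 0.95)]
pail scene [([0.6136, 0.1235, 0.0562], 0.76)]
pail top [([0.6151, 0.1273, 0.0547], 0.94)]
pail_handle scene [([0.6185, 0.1255, 0.1968], 0.64)]
pail_handle top [([0.6185, 0.1235, 0.1992], 0.84)]
stand scene [([0.5601, 0.3812, 0.0006], 0.93)]
stand top [([0.5623, 0.3759, -0.0003], 0.94), ([0.5852, 0.0097, -0.0009], 0.16)]
hook_seat scene [([0.4995, 0.3658, 0.2461
[... 300 characters left out ...]
], 0.7)]
brush_tin scene [([0.6842, 0.366, 0.0015], 0.97)]
brush_tin top [([0.6803, 0.3625, -0.0033], 0.55)]
mallet scene [([0.6845, -0.3907, -0.0039], 0.88)]
mallet top [([0.6834, -0.3911, 0.0028], 0.78)]
t 1.4 p [ 0.1982 -0.5927  0.2563] q [-0.5739  0.4131 -0.4131  0.5739] f [-0.3  0.6 -0.1] w 1.0 j [-1.32  0.31  1.63 -0.    1.2  -0.07]
scene [[396.7, 0.0, 252.3], [0.0, 396.7, 189.7], [0.0, 0.0, 1.0]] [[0.823, 0.568, -0.02, -0.47], [0.39, -0.59, -0.707, -0.12], [-0.413, 0.574, -0.707, 1.443], [0.0, 0.0, 0.0, 1.0]]
top [[348.8, 0.0, 255.9], [0.0, 348.8, 191.4], [0.0, 0.0, 1.0]] [[-0.007, -1.0, 0.004, 0.004], [-0.99, 0.007, -0.141, 0.568], [0.141, -0.005, -0.99, 0.991], [0.0, 0.0, 0.0, 1.0]]
```

```bash
python3 - <<'E'
import cv2,numpy as np
t=cv2.imread('pics/top0.png');s=cv2.imread('pics/scene0.png')
a=cv2.resize(t[40:340,40:480],None,fx=1.8,fy=1.8,interpolation=cv2.INTER_CUBIC)
cv2.imwrite('pics/t1.png',a)
E
```

```text
(no output)
```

View pics/t1.png

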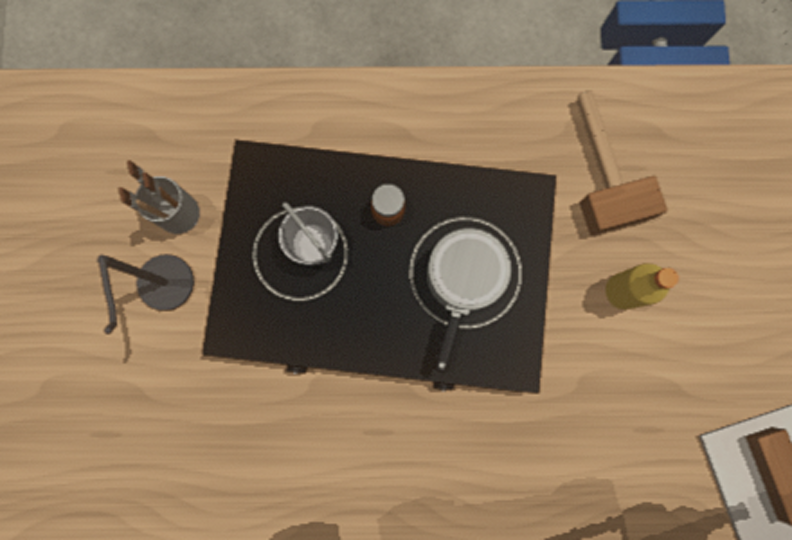

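View pics/scene0.png

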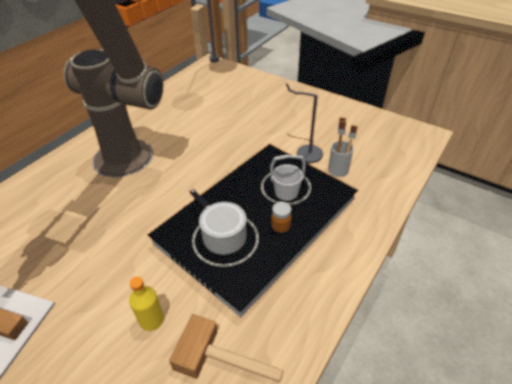

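```bash
cat >> h.py <<'E'
def pose():
    s=arm.get_obs();return np.array(s['position']),R.from_quat(s['tool_rot'])
def rows(P,yaw,n,start=None,vert=True):
    """rows to go straight to TCP P with tool down and tool-x at yaw deg (world); returns end pose"""
    p,r=start or pose()
    a=np.radians(yaw);x=np.array([np.cos(a),np.sin(a),0]);y=np.array([0,0,-1.]);T=R.from_matrix(np.c_[x,y,np.cross(x,y)])
    w=(r.inv()*T).as_rotvec()/n; d=(np.array(P)-p)/n
    for i in range(n):
        print(np.round(r.inv().apply(d)*1000,1).tolist(),np.round(np.degrees(w),2).tolist()); r=r*R.from_rotvec(w)
    return np.array(P),T
E
python3 - <<'E'
from h import *
S=snap('top')
f=lambda c:(c[0]/1.8+40-.2,c[1]/1.8+40-.2)
A=ray(S,f((285,205)),.195);B=ray(S,f((328,260)),.195);d=A-B
print('handle',A,B,(A+B)/2,np.linalg.norm(d),np.degrees(np.arctan2(d[1],d[0])))
P=ray(S,f((104,259)),.245);T=ray(S,f((110,329)),.266);d=T-P
print('hook',P,T,np.linalg.norm(d),np.degrees(np.arctan2(d[1],d[0])))
a=np.radians(38);u=np.array([np.cos(a),np.sin(a)])
rows((.617,.125,.30),-52,14)
E
```

```text
handle [0.64419275 0.14750403 0.195     ] [0.56491338 0.08616872 0.195     ] [0.60455306 0.11683637 0.195     ] 0.10023590841222006 37.72769783798715
hook [0.56002366 0.37613226 0.245     ] [0.46688974 0.3539628  0.266     ] 0.09801231634896998 -166.61057397198488
[-39.1, -3.1, 44.6] [-0.0, -1.39, -0.0]
[-38.0, -3.1, 45.6] [-0.0, -1.39, -0.0]
[-36.9, -3.1, 46.5] [-0.0, -1.39, -0.0]
[-35.8, -3.1, 47.4] [-0.0, -1.39, -0.0]
[-34.6, -3.1, 48.2] [-0.0, -1.39, -0.0]
[-33.4, -3.1, 49.0] [-0.0, -1.39, -0.0]
[-32.2, -3.1, 49.8] [-0.0, -1.39, -0.0]
[-31.0, -3.1, 50.6] [-0.0, -1.39, -0.0]
[-29.8, -3.1, 51.4] [-0.0, -1.39, -0.0]
[-28.5, -3.1, 52.1] [-0.0, -1.39, -0.0]
[-27.2, -3.1, 52.7] [-0.0, -1.39, -0.0]
[-25.9, -3.1, 53.4] [-0.0, -1.39, -0.0]
[-24.6, -3.1, 54.0] [-0.0, -1.39, -0.0]
[-23.3, -3.1, 54.6] [-0.0, -1.39, -0.0]
```

Call:
{"api": "carry_out", "payload": {"targets": [[-32,-4,37,0,-1.5,0,-1],[-31,-4,38,0,-1.5,0,-1],[-30,-4,38,0,-1.5,0,-1],[-29,-4,39,0,-1.5,0,-1],[-28,-4,40,0,-1.5,0,-1],[-27,-4,41,0,-1.5,0,-1],[-26,-4,41,0,-1.5,0,-1],[-25,-4,42,0,-1.5,0,-1]]}}

```text
t: 2.25
position: [0.3967, -0.2546, 0.2888]
tool_rot: [0.614, -0.35, 0.351, -0.614]
force: [0.2, -0.7, 0.3]
width: 1.001
```

```bash
python3 - <<'E'
from h import *
o();rows((.56,.1,.30),-52,8)
E
```

```text
t 2.25 p [ 0.3967 -0.2546  0.2888] q [ 0.614  -0.3503  0.3511 -0.614 ] f [ 0.2 -0.7  0.3] w 1.001 j [-0.66 -0.03  1.95  0.    1.22  0.37]
[-27.8, -1.4, 40.1] [-0.0, -0.93, 0.01]
[-27.1, -1.4, 40.5] [-0.0, -0.93, 0.01]
[-26.5, -1.4, 41.0] [-0.0, -0.93, 0.01]
[-25.8, -1.4, 41.4] [-0.0, -0.93, 0.01]
[-25.1, -1.4, 41.8] [-0.0, -0.93, 0.01]
[-24.5, -1.4, 42.2] [-0.0, -0.93, 0.01]
[-23.8, -1.4, 42.6] [-0.0, -0.93, 0.01]
[-23.1, -1.4, 43.0] [-0.0, -0.93, 0.01]
```

Call:
{"api": "carry_out", "payload": {"targets": [[-28,-1.4,40,0,-0.9,0,-1],[-27,-1.4,40,0,-0.9,0,-1],[-26,-1.4,41,0,-0.9,0,-1],[-26,-1.4,41,0,-0.9,0,-1],[-25,-1.4,42,0,-0.9,0,-1],[-24,-1.4,42,0,-0.9,0,-1],[-24,-1.4,42,0,-0.9,0,-1],[-23,-1.4,43,0,-0.9,0,-1]]}}

```text
t: 3.05
position: [0.5598, 0.0984, 0.2998]
tool_rot: [-0.635, 0.311, -0.312, 0.635]
force: [0.5, 0.8, 0.2]
width: 0.999
```

```bash
cat >> h.py <<'E'
def fproj(s,P):
    P=np.atleast_2d(P); q=(s['view'][:3,:3]@P.T+s['view'][:3,3:]).T
    th=np.arctan2(np.hypot(q[:,0],q[:,1]),q[:,2]);ph=np.arctan2(q[:,1],q[:,0]);K=s['intrinsics']
    return np.c_[K[0,2]+K[0,0]*th*np.cos(ph),K[1,2]+K[1,1]*th*np.sin(ph)]
def fray(s,uv,z):
    K=s['intrinsics'];V=s['view'];a=(uv[0]-K[0,2])/K[0,0];b=(uv[1]-K[1,2])/K[1,1];th=np.hypot(a,b)
    d=np.array([np.sin(th)*a/th,np.sin(th)*b/th,np.cos(th)]);d=V[:3,:3].T@d;c=-V[:3,:3].T@V[:3,3]
    return c+d*(z-c[2])/d[2]
def arch(x,y,z,yaw):
    c,s=np.cos(np.radians(yaw)),np.sin(np.radians(yaw))
    l=np.array([[-.046,.09],[-.044,.128],[-.038,.1385],[0,.146],[.038,.1385],[.044,.128],[.046,.09]])
    return np.c_[x+l[:,0]*c,y+l[:,0]*s,z+l[:,1]]
def draw(s,img,P,fp,col=(0,0,255)):
    cv2.polylines(img,[np.round(fp(s,P)).astype(int).reshape(-1,1,2)],False,col,1)
E
python3 - <<'E'
from h import *
o()
s=snap('wrist','w1.png')
for n in ['pail','pail_handle','hook_seat','stand','jar']:
    print(n,[(np.round(d['position'],4).tolist(),round(d['p'],2)) for d in arm.spot_point(n,'wrist')[:2]])
im=cv2.imread('pics/w1.png');draw(s,im,arch(.616,.125,.055,37.7),fproj)
cv2.imwrite('pics/w1o.png',cv2.resize(im,None,fx=1.5,fy=1.5))
E
```

```text
t 3.05 p [0.5598 0.0984 0.2998] q [-0.6348  0.3111 -0.3116  0.6349] f [0.5 0.8 0.2] w 0.999 j [ 0.1   0.16  1.72 -0.    1.26  1.01]
pail [([0.611, 0.1219, 0.0568], 0.82)]
pail_handle [([0.6154, 0.1236, 0.1972], 0.69)]
hook_seat []
stand [([0.562, 0.3815, -0.0017], 0.82)]
jar [([0.6737, -0.0021, 0.0603], 0.62), ([0.683, -0.394, 0.0021], 0.16)]
```

View pics/w1o.png

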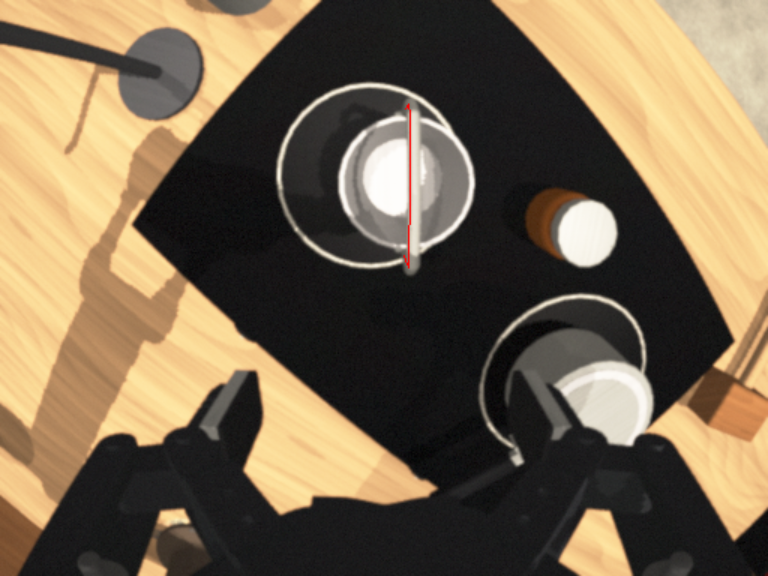

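```bash
python3 - <<'E'
from h import *
e=rows((.598,.1075,.26),-52.3,3);rows((.598,.1075,.205),-52.3,3,e)
E
```

```text
[4.9, 13.0, 12.8] [0.02, -0.01, -0.0]
[4.9, 13.1, 12.8] [0.02, -0.01, -0.0]
[4.9, 13.1, 12.8] [0.02, -0.01, -0.0]
[0.0, 18.3, 0.0] [0.0, 0.0, 0.0]
[0.0, 18.3, 0.0] [0.0, 0.0, 0.0]
[0.0, 18.3, 0.0] [0.0, 0.0, 0.0]
```

Call:
{"api": "carry_out", "payload": {"targets": [[5,13,13,0,0,0,-1],[5,13,13,0,0,0,-1],[5,13,13,0,0,0,-1],[0,18,0,0,0,0,-1],[0,18,0,0,0,0,-0.5],[0,18,0,0,0,0,0],[0,0,0,0,0,0,0.2],[0,0,0,0,0,0,0.4]], "force": 60}}

```text
t: 4.15
position: [0.5989, 0.107, 0.2066]
tool_rot: [0.635, -0.312, 0.312, -0.634]
force: [1.5, 0.5, -0.8]
width: 0.33
```

```bash
python3 - <<'E'
from h import *
o()
s=snap('wrist','w2.png')
im=cv2.imread('pics/w2.png');draw(s,im,arch(.6175,.123,.055,37.7),fproj)
cv2.imwrite('pics/w2o.png',im[:,:])
E
```

```text
t 4.15 p [0.5989 0.107  0.2066] q [ 0.6346 -0.3125  0.3121 -0.6342] f [ 1.5  0.5 -0.8] w 0.33 j [ 0.11  0.33  1.72 -0.    1.1   1.02]
```

View pics/w2o.png

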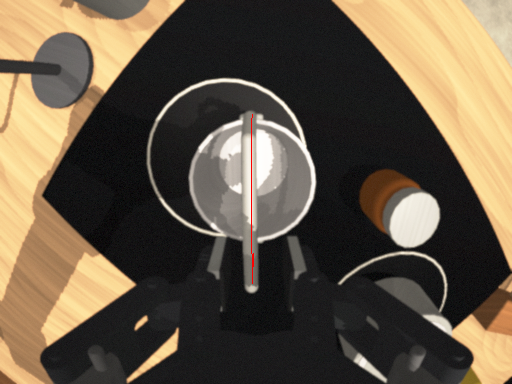

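Call:
{"api": "carry_out", "payload": {"targets": [[0,0,0,0,0,0,0.7],[0,0,0,0,0,0,1],[0,0,0,0,0,0,1],[0,0,0,0,0,0,1],[0,0,0,0,0,0,1],[0,-3,0,0,0,0,1],[0,-6,0,0,0,0,1],[0,-8,0,0,0,0,1]], "force": 70}}

```text
t: 5.0
position: [0.5982, 0.1083, 0.2225]
tool_rot: [0.635, -0.312, 0.311, -0.634]
force: [0.2, 0.1, -2.8]
width: 0.051
```

```bash
python3 - <<'E'
from h import *
o()
s=snap('wrist','w3.png')
for n in ['pail','pail_handle']:
    print(n,[(np.round(d['position'],4).tolist(),round(d['p'],2)) for d in arm.spot_point(n,'wrist')[:2]])
E
```

```text
t 5.0 p [0.5982 0.1083 0.2225] q [ 0.6353 -0.3125  0.3108 -0.6341] f [ 0.2  0.1 -2.8] w 0.051 j [ 0.11  0.31  1.7  -0.    1.13  1.02]
pail [([0.6109, 0.1247, 0.0693], 0.73)]
pail_handle [([0.6138, 0.1237, 0.216], 0.84)]
```

View pics/w3.png

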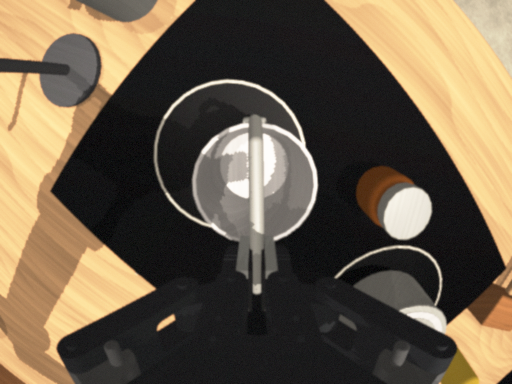

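```bash
python3 - <<'E'
from h import *
e=rows((.598,.108,.297),-52,3);rows((.4055,.318,.297),13,13,e)
E
```

```text
[-0.2, -24.3, -0.5] [-0.03, -0.1, 0.02]
[-0.2, -24.3, -0.5] [-0.03, -0.1, 0.02]
[-0.2, -24.3, -0.5] [-0.03, -0.1, 0.02]
[-21.8, 0.0, -1.7] [0.0, -5.0, 0.0]
[-21.9, 0.0, 0.2] [0.0, -5.0, 0.0]
[-21.8, 0.0, 2.1] [0.0, -5.0, 0.0]
[-21.5, 0.0, 4.0] [0.0, -5.0, 0.0]
[-21.1, 0.0, 5.9] [0.0, -5.0, 0.0]
[-20.5, 0.0, 7.7] [0.0, -5.0, 0.0]
[-19.8, 0.0, 9.4] [0.0, -5.0, 0.0]
[-18.9, 0.0, 11.1] [0.0, -5.0, 0.0]
[-17.8, 0.0, 12.7] [0.0, -5.0, 0.0]
[-16.7, 0.0, 14.2] [0.0, -5.0, 0.0]
[-15.4, 0.0, 15.6] [0.0, -5.0, 0.0]
[-13.9, 0.0, 16.9] [0.0, -5.0, 0.0]
[-12.4, 0.0, 18.1] [0.0, -5.0, 0.0]
```

Call:
{"api": "carry_out", "payload": {"targets": [[0,-24,0,0,0,0,1],[0,-25,0,0,0,0,1],[0,-25,0,0,0,0,1],[-22,0,-2,0,-5,0,1],[-22,0,0,0,-5,0,1],[-22,0,2,0,-5,0,1],[-21.5,0,4,0,-5,0,1],[-21,0,6,0,-5,0,1]]}}

```text
t: 5.95
position: [0.5243, 0.19, 0.2971]
tool_rot: [0.688, -0.166, 0.166, -0.687]
force: [-0.2, -0.0, -2.5]
width: 0.047
```

Call:
{"api": "carry_out", "payload": {"targets": [[-20.5,0,8,0,-5,0,1],[-20,0,9.5,0,-5,0,1],[-19,0,11,0,-5,0,1],[-18,0,13,0,-5,0,1],[-17,0,14,0,-5,0,1],[-15,0,15.5,0,-5,0,1],[-14,0,17,0,-5,0,1],[-12,0,18,0,-5,0,1]]}}

```text
t: 6.75
position: [0.4066, 0.3202, 0.2972]
tool_rot: [0.703, 0.079, -0.08, -0.703]
force: [0.1, 1.3, -3.1]
width: 0.053
```

```bash
cat >> h.py <<'E'
def hook(x,y,yaw):
    a=np.radians(yaw);u=np.array([np.cos(a),np.sin(a)])  # yaw = direction of hook tip
    l=[(0,0),(0,.245),(.04,.245),(.065,.241),(.085,.25),(.094,.266)]
    return np.array([[x+d*u[0],y+d*u[1],z] for d,z in l])
E
python3 - <<'E'
from h import *
st=o();r=R.from_quat(st['tool_rot']).as_matrix();print('yaw',np.degrees(np.arctan2(r[1,0],r[0,0])))
s=snap('wrist','w4.png')
for n in ['pail_handle','hook_seat','stand']:
    print(n,[(np.round(d['position'],4).tolist(),round(d['p'],2)) for d in arm.spot_point(n,'wrist')[:2]])
im=cv2.imread('pics/w4.png');draw(s,im,hook(.561,.379,-167),fproj)
p=np.array(st['position'])+r[:,2]*.0245;draw(s,im,arch(p[0],p[1],p[2]-.1505,103),fproj,(0,255,0))
cv2.imwrite('pics/w4o.png',cv2.resize(im,None,fx=1.5,fy=1.5))
E
```

```text
t 6.75 p [0.4066 0.3202 0.2972] q [ 0.7027  0.0793 -0.0795 -0.7026] f [ 0.1  1.3 -3.1] w 0.053 j [ 0.58  0.06  1.84 -0.    1.24  0.36]
yaw 12.899423614389617
pail_handle [([0.3995, 0.3415, 0.2857], 0.87)]
hook_seat [([0.4957, 0.3664, 0.2455], 0.66)]
stand [([0.5607, 0.3813, -0.0034], 0.79)]
```

View pics/w4o.png

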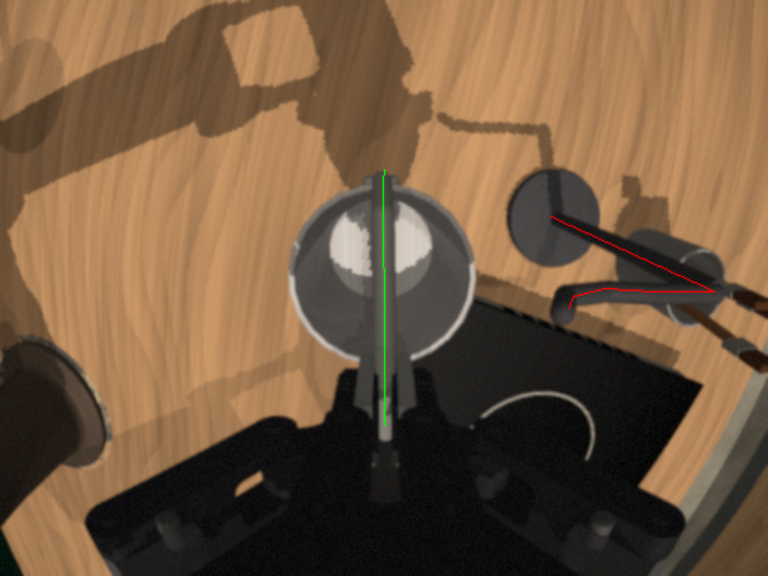

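Call:
{"api": "carry_out", "payload": {"targets": [[8,0,-1,0,0,0,1],[15,0,-1,0,0,0,1],[18,0,0,0,0,0,1],[18,0,0,0,0,0,1],[18,0,0,0,0,0,1],[14,0,0,0,0,0,1],[7,0,0,0,0,0,1],[0,0,0,0,0,0,1]]}}

```text
t: 7.75
position: [0.5054, 0.3389, 0.297]
tool_rot: [0.703, 0.078, -0.077, -0.703]
force: [0.4, 0.7, -2.2]
width: 0.05
```

```bash
python3 - <<'E'
from h import *
st=o();r=R.from_quat(st['tool_rot']).as_matrix()
s=snap('wrist','w5.png')
for n in ['pail_handle','hook_seat','stand']:
    print(n,[(np.round(d['position'],4).tolist(),round(d['p'],2)) for d in arm.spot_point(n,'wrist')[:2]])
sc=snap('scene','s5.png');
for n in ['pail_handle','hook_seat']:
    print(n,[(np.round(d['position'],4).tolist(),round(d['p'],2)) for d in arm.spot_point(n,'scene')[:2]])
im=cv2.imread('pics/w5.png');draw(s,im,hook(.559,.3785,-167),fproj)
a=cv2.resize(im[80:300,120:420],None,fx=1.45,fy=1.45)
i2=cv2.imread('pics/s5.png');u=proj(sc,[.5,.365,.25])[0].astype(int);b=i2[u[1]-60:u[1]+80,u[0]-75:u[0]+75];b=cv2.resize(b,(int(b.shape[1]*319/b.shape[0]),319),interpolation=cv2.INTER_CUBIC)
cv2.imwrite('pics/c5.png',np.hstack([a,b]))
E
```

```text
t 7.75 p [0.5054 0.3389 0.297 ] q [ 0.7029  0.0776 -0.0774 -0.7028] f [ 0.4  0.7 -2.2] w 0.05 j [ 0.52  0.24  1.63 -0.    1.27  0.3 ]
pail_handle [([0.501, 0.3598, 0.2867], 0.59)]
hook_seat [([0.4982, 0.3656, 0.2494], 0.93)]
stand [([0.5613, 0.3837, -0.0029], 0.76)]
pail_handle [([0.5001, 0.3638, 0.2864], 0.83), ([0.5622, -0.1249, 0.051], 0.39)]
hook_seat [([0.4978, 0.3652, 0.2459], 0.6), ([0.6847, -0.3938, -0.006], 0.48)]
```

View pics/c5.png

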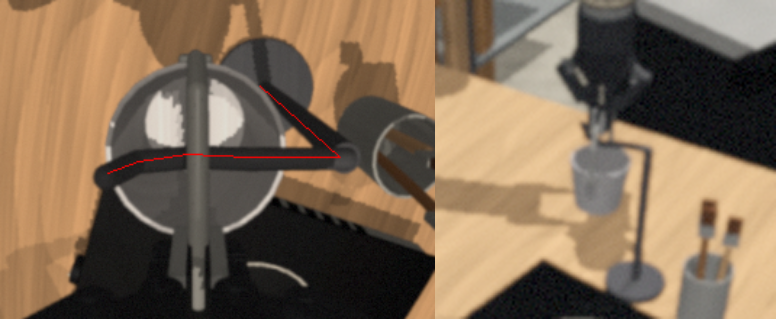

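Call:
{"api": "carry_out", "payload": {"targets": [[-1.5,0,0,0,0,0,1],[-1.5,4,0,0,0,0,1],[0,8,0,0,0,0,1],[0,8,0,0,0,0,1],[0,8,0,0,0,0,1],[0,6,0,0,0,0,1],[0,3,0,0,0,0,1],[0,0,0,0,0,0,1]]}}

```text
t: 8.9
position: [0.5003, 0.3385, 0.2596]
tool_rot: [0.703, 0.078, -0.079, -0.703]
force: [0.5, -0.1, -3.0]
width: 0.051
```

Call:
{"api": "carry_out", "payload": {"targets": [[0,1,0,0,0,0,1],[0,1,0,0,0,0,1],[0,1,0,0,0,0,1],[0,0.5,0,0,0,0,1],[0,0,0,0,0,0,1],[0,0,0,0,0,0,1],[0,0,0,0,0,0,1],[0,0,0,0,0,0,1]]}}

```text
t: 9.7
position: [0.5009, 0.3389, 0.2575]
tool_rot: [-0.703, -0.079, 0.078, 0.703]
force: [-0.7, -1.4, 0.7]
width: 0.054
```

```bash
python3 - <<'E'
from h import *
st=o();snap('wrist','w6.png')
for n in ['pail_handle','hook_seat']:
    print(n,[(np.round(d['position'],4).tolist(),round(d['p'],2)) for d in arm.spot_point(n,'wrist')[:2]])
o()
E
```

```text
t 9.7 p [0.5009 0.3389 0.2575] q [-0.7026 -0.0785  0.0779  0.7029] f [-0.7 -1.4  0.7] w 0.054 j [0.52 0.27 1.68 0.   1.19 0.3 ]
pail_handle [([0.4976, 0.3615, 0.2483], 0.94)]
hook_seat [([0.4984, 0.3656, 0.2488], 0.6), ([0.4879, 0.3607, 0.1024], 0.24)]
t 9.85 p [0.5009 0.3389 0.2575] q [-0.7026 -0.0785  0.0778  0.7029] f [0.4 0.2 1.6] w 0.05 j [0.52 0.27 1.68 0.   1.19 0.3 ]
```

Call:
{"api": "carry_out", "payload": {"targets": [[-1,0,0,0,0,0,1],[-1,0,0,0,0,0,1],[-1,0,0,0,0,0,1],[-1,0,0,0,0,0,1],[0,0,0,0,0,0,1],[0,0,0,0,0,0,1],[0,0,0,0,0,0,1],[0,0,0,0,0,0,1]]}}

```text
t: 10.65
position: [0.4974, 0.3384, 0.2578]
tool_rot: [-0.702, -0.079, 0.077, 0.703]
force: [5.1, 1.6, 4.2]
width: 0.048
```

```bash
python3 - <<'E'
from h import *
o()
s=snap('wrist');f=[]
for i in range(4): snap('wrist');f.append(arm.get_obs()['force'])
print(np.mean(f,0))
sc=snap('scene','s7.png')
u=proj(sc,[.5,.365,.25])[0].astype(int);b=sc['img'][u[1]-35:u[1]+45,u[0]-45:u[0]+45,::-1];b=cv2.resize(b,None,fx=6,fy=6,interpolation=cv2.INTER_CUBIC)
a=cv2.resize(s['img'][80:300,120:420,::-1],None,fx=1.6,fy=1.6)
h=np.zeros((480,a.shape[1]+b.shape[1],3),np.uint8);h[:a.shape[0],:a.shape[1]]=a;h[:b.shape[0],a.shape[1]:]=b
cv2.imwrite('pics/c7.png',cv2.resize(h,None,fx=.78,fy=.78))
E
```

```text
t 10.65 p [0.4974 0.3384 0.2578] q [-0.7023 -0.0789  0.0774  0.7033] f [5.1 1.6 4.2] w 0.048 j [0.52 0.26 1.69 0.   1.19 0.3 ]
[4.48044247 2.23245242 3.66707964]
```

View pics/c7.png

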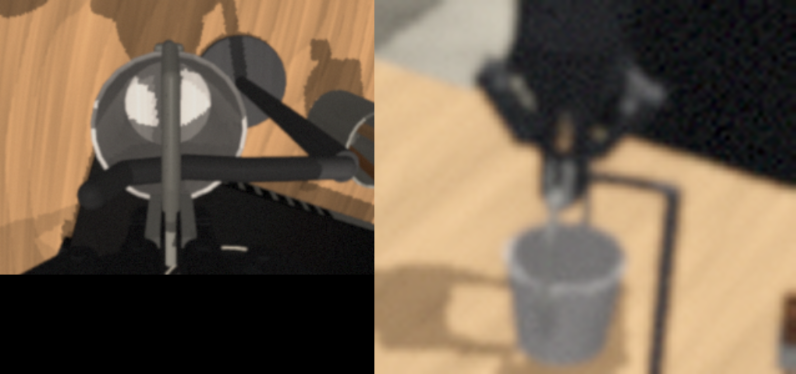

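Call:
{"api": "carry_out", "payload": {"targets": [[1,-0.5,0,0,0,0,1],[1,-0.5,0,0,0,0,1],[1,0,0,0,0,0,1],[1,0,0,0,0,0,1],[1,0,0,0,0,0,1],[1,0,0,0,0,0,1],[0,0.5,0,0,0,0,1],[0,0.5,0,0,0,0,1]]}}

```text
t: 11.75
position: [0.5008, 0.3387, 0.2568]
tool_rot: [0.703, 0.077, -0.08, -0.702]
force: [-2.5, -0.3, 8.0]
width: 0.048
```

```bash
python3 - <<'E'
from h import *
f=[]
for i in range(5): snap('wrist');f.append(arm.get_obs()['force'])
print(np.mean(f,0));o()
E
```

```text
[-1.85547184  1.161203    6.6382259 ]
t 12.0 p [0.5008 0.3387 0.2569] q [ 0.7032  0.0768 -0.08   -0.7023] f [-2.1  0.7  6.7] w 0.049 j [0.52 0.27 1.68 0.   1.19 0.3 ]
```

Call:
{"api": "carry_out", "payload": {"targets": [[-1,-0.5,0,0,0,0,1],[0,-0.5,0,0,0,0,1],[0,0,0,0,0,0,0.9],[0,0,0,0,0,0,0.8],[0,0,0,0,0,0,0.7],[0,0,0,0,0,0,0.6],[0,0,0,0,0,0,0.5],[0,0,0,0,0,0,0.4]]}}

```text
t: 12.8
position: [0.5014, 0.3387, 0.2576]
tool_rot: [0.703, 0.078, -0.078, -0.703]
force: [0.1, -0.2, 0.1]
width: 0.3
```

```bash
python3 - <<'E'
from h import *
o();s=snap('wrist')
for i in range(3): snap('wrist','w8_%d.png'%i)
for n in ['pail_handle','hook_seat']:
    print(n,[(np.round(d['position'],4).tolist(),round(d['p'],2)) for d in arm.spot_point(n,'wrist')[:2]])
o()
cv2.imwrite('pics/w8.png',s['img'][60:330,60:450,::-1])
E
```

```text
t 12.8 p [0.5014 0.3387 0.2576] q [ 0.703   0.0779 -0.0784 -0.7026] f [ 0.1 -0.2  0.1] w 0.3 j [ 0.52  0.27  1.68 -0.    1.19  0.3 ]
pail_handle [([0.4957, 0.3572, 0.2495], 0.72)]
hook_seat [([0.4983, 0.3643, 0.2476], 0.66)]
t 13.1 p [0.5016 0.3389 0.258 ] q [-0.7028 -0.0782  0.0781  0.7028] f [-0.6 -0.3 -0.3] w 0.297 j [ 0.52  0.27  1.68 -0.    1.19  0.3 ]
```

View pics/w8.png

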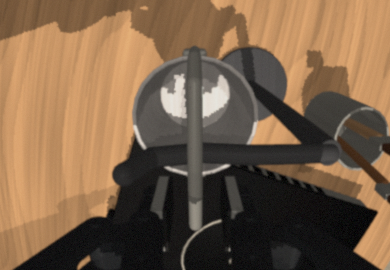

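Call:
{"api": "carry_out", "payload": {"targets": [[0,-5,0,0,0,0,0.4],[0,-10,0,0,0,0,0.4],[0,-15,0,0,0,0,0.3],[0,-20,0,0,0,0,0],[0,-20,0,0,0,0,-0.3],[0,-20,0,0,0,0,-0.5],[0,-10,0,0,0,0,-0.5],[0,0,0,0,0,0,-0.5]]}}

```text
t: 13.9
position: [0.5026, 0.3396, 0.3613]
tool_rot: [-0.702, -0.08, 0.076, 0.704]
force: [0.5, 0.8, 1.1]
width: 0.75
```

```bash
python3 - <<'E'
from h import *
o();sc=snap('scene','s9.png');t=snap('top','t9.png')
for c in ('scene','top'):
  for n in ['pail','pail_handle','hook_seat','saucepan','pan_grip','jar','ring_small']:
    print(c,n,[(np.round(d['position'],4).tolist(),round(d['p'],2)) for d in arm.spot_point(n,c)[:2]])
e=rows((.455,-.088,.25),13,16)
E
```

```text
t 13.9 p [0.5026 0.3396 0.3613] q [-0.7019 -0.08    0.0764  0.7036] f [0.5 0.8 1.1] w 0.75 j [0.52 0.19 1.56 0.   1.38 0.3 ]
scene pail [([0.4921, 0.363, 0.1048], 0.9)]
scene pail_handle [([0.4948, 0.3629, 0.2464], 0.84), ([0.5385, -0.3953, 0.0033], 0.53)]
scene hook_seat [([0.4987, 0.3665, 0.2445], 0.69)]
scene saucepan [([0.5664, -0.1231, 0.0572], 0.65)]
scene pan_grip [([0.4482, -0.086, 0.1105], 0.74)]
scene jar [([0.6749, 0.0014, 0.0536], 0.83)]
scene ring_small [([0.5968, 0.1393, 0.055], 0.9), ([0.4969, 0.3607, 0.2455], 0.62)]
top pail [([0.4938, 0.3653, 0.1046], 0.61), ([0.5822, 0.0118, 0.001], 0.53)]
top pail_handle [([0.4977, 0.3612, 0.2499], 0.59)]
top hook_seat [([0.4956, 0.3633, 0.2502], 0.95)]
top saucepan [([0.5611, -0.1196, 0.0532], 0.9)]
top pan_grip [([0.4523, -0.087, 0.1158], 0.56)]
top jar [([0.6675, 0.0027, 0.0571], 0.55), ([0.4984, 0.3624, 0.2508], 0.21)]
top ring_small [([0.5992, 0.1462, 0.0555], 0.78)]
[-8.7, 6.7, -25.4] [-0.0, -0.02, 0.0]
[-8.7, 6.7, -25.4] [-0.0, -0.02, 0.0]
[-8.7, 6.7, -25.4] [-0.0, -0.02, 0.0]
[-8.7, 6.7, -25.4] [-0.0, -0.02, 0.0]
[-8.7, 6.7, -25.4] [-0.0, -0.02, 0.0]
[-8.7, 6.7, -25.4] [-0.0, -0.02, 0.0]
[-8.8, 6.7, -25.4] [-0.0, -0.02, 0.0]
[-8.8, 6.7, -25.4] [-0.0, -0.02, 0.0]
[-8.8, 6.7, -25.4] [-0.0, -0.02, 0.0]
[-8.8, 6.7, -25.4] [-0.0, -0.02, 0.0]
[-8.8, 6.7, -25.4] [-0.0, -0.02, 0.0]
[-8.8, 6.7, -25.4] [-0.0, -0.02, 0.0]
[-8.8, 6.7, -25.4] [-0.0, -0.02, 0.0]
[-8.8, 6.7, -25.4] [-0.0, -0.02, 0.0]
[-8.8, 6.7, -25.4] [-0.0, -0.02, 0.0]
[-8.8, 6.7, -25.3] [-0.0, -0.02, 0.0]
```

```bash
python3 - <<'E'
from h import *
s=snap('wrist');p,r=pose();V=s['view'];c=-V[:3,:3].T@V[:3,3]
print('cam in tool',r.inv().apply(c-p))
mid=rows((.47,.12,.30),-52,8);rows((.4515,-.087,.21),-106.7,8,mid)
E
```

```text
cam in tool [ 0.00035813 -0.11829204  0.07626833]
[-9.9, 7.3, -25.8] [-0.0, 8.09, 0.0]
[-6.1, 7.3, -27.0] [-0.0, 8.09, 0.0]
[-2.3, 7.3, -27.6] [-0.0, 8.09, 0.0]
[1.6, 7.3, -27.6] [-0.0, 8.09, 0.0]
[5.5, 7.3, -27.1] [-0.0, 8.09, 0.0]
[9.2, 7.3, -26.1] [-0.0, 8.09, 0.0]
[12.8, 7.3, -24.5] [-0.0, 8.09, 0.0]
[16.1, 7.3, -22.5] [-0.0, 8.09, 0.0]
[19.0, 11.2, -17.8] [-0.0, 6.84, -0.0]
[20.9, 11.2, -15.4] [-0.0, 6.84, -0.0]
[22.6, 11.3, -12.8] [-0.0, 6.84, -0.0]
[24.0, 11.3, -10.0] [-0.0, 6.84, -0.0]
[25.0, 11.2, -7.1] [-0.0, 6.84, -0.0]
[25.7, 11.3, -4.0] [-0.0, 6.84, -0.0]
[26.0, 11.2, -0.9] [-0.0, 6.84, -0.0]
[25.9, 11.3, 2.2] [-0.0, 6.84, -0.0]
```

Call:
{"api": "carry_out", "payload": {"targets": [[-10,4,-26,0,8,0,-0.5],[-6,6,-27,0,8,0,-0.5],[-2,8,-27.5,0,8,0,-0.5],[2,8,-27.5,0,8,0,-0.5],[5.5,8,-27,0,8,0,-0.5],[9,8,-26,0,8,0,-0.5],[13,8,-24.5,0,8,0,-0.5],[16,8,-22.5,0,8,0,-0.5]]}}

```text
t: 15.55
position: [0.4716, 0.1189, 0.3]
tool_rot: [-0.636, 0.308, -0.308, 0.637]
force: [0.1, -0.4, 0.5]
width: 0.751
```

Call:
{"api": "carry_out", "payload": {"targets": [[19,11,-18,0,7,0,-0.5],[21,11,-15,0,7,0,-0.5],[22.5,11,-13,0,7,0,-0.5],[24,11,-10,0,7,0,-0.5],[25,11,-7,0,7,0,-0.5],[26,11,-4,0,7,0,-0.5],[26,11,-1,0,7,0,-0.5],[26,11,2,0,7,0,-0.5]]}}

```text
t: 16.35
position: [0.4535, -0.0887, 0.2119]
tool_rot: [0.417, -0.57, 0.571, -0.418]
force: [-0.2, -0.3, -0.2]
width: 0.752
```

```bash
python3 - <<'E'
from h import *
o();s=snap('wrist','w10.png')
for n in ['saucepan','pan_grip','jar','ring_small','ring_large']:
    print(n,[(np.round(d['position'],4).tolist(),round(d['p'],2)) for d in arm.spot_point(n,'wrist')[:2]])
rows((.4515,-.087,.21),-106.7,1)
im=cv2.imread('pics/w10.png')
a=np.radians(163.3);u=np.array([np.cos(a),np.sin(a)]);c=np.array([.5636,-.121])
th=np.linspace(0,2*np.pi,60)
circ=lambda c,r,z:np.c_[c[0]+r*np.cos(th),c[1]+r*np.sin(th),0*th+z]
draw(s,im,circ(c,.0615,.132),fproj);draw(s,im,np.array([[*(c+u*.074),.12],[*(c+u*.160),.12]]),fproj)
draw(s,im,circ((.6685,.0025),.027,.127),fproj,(0,255,0));draw(s,im,circ((.599,.143),.0755,.055),fproj,(255,255,0))
draw(s,im,circ((.5594,-.1247),.0895,.055),fproj,(255,255,0))
cv2.imwrite('pics/w10o.png',cv2.resize(im,None,fx=1.5,fy=1.5))
E
```

```text
t 16.35 p [ 0.4535 -0.0887  0.2119] q [ 0.4174 -0.5703  0.5708 -0.4179] f [-0.2 -0.3 -0.2] w 0.752 j [-0.29  0.04  2.05  0.    1.05  1.59]
saucepan [([0.5649, -0.1238, 0.0596], 0.61), ([0.5387, -0.3987, -0.0015], 0.28)]
pan_grip [([0.4522, -0.0839, 0.1151], 0.9)]
jar [([0.6734, 0.0001, 0.0574], 0.95)]
ring_small [([0.6018, 0.1442, 0.055], 0.72)]
ring_large []
[0.7, 2.6, -2.4] [-0.06, -0.52, -0.03]
```

View pics/w10o.png

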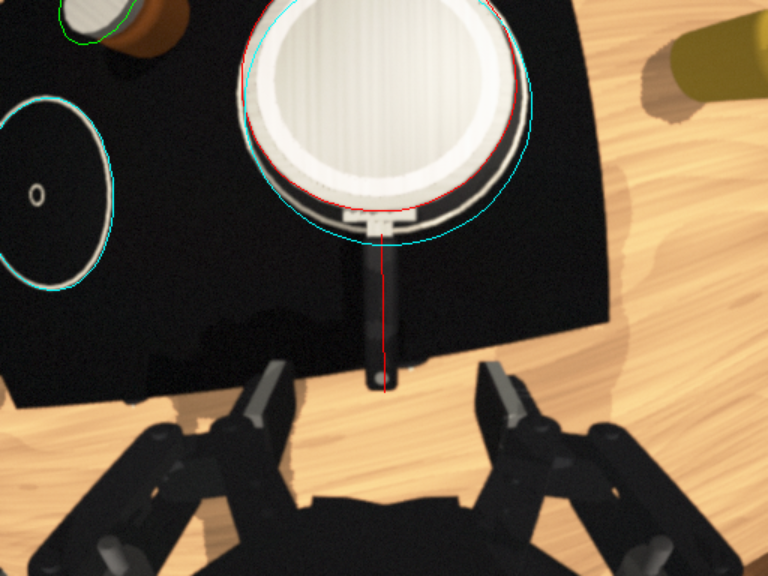

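Call:
{"api": "carry_out", "payload": {"targets": [[0.7,16,-2.4,0,-0.5,0,-0.5],[0,20,0,0,0,0,-0.5],[0,20,0,0,0,0,-0.5],[0,18,0,0,0,0,-0.3],[0,12,0,0,0,0,0],[0,6,0,0,0,0,0],[0,0,0,0,0,0,0.2],[0,0,0,0,0,0,0.2]], "force": 60}}

```text
t: 17.45
position: [0.4517, -0.0875, 0.1206]
tool_rot: [0.421, -0.567, 0.568, -0.422]
force: [0.3, -0.3, 0.0]
width: 0.401
```

Call:
{"api": "carry_out", "payload": {"targets": [[0,0,0,0,0,0,0.4],[0,0,0,0,0,0,0.5],[0,0,0,0,0,0,0.6],[0,0,0,0,0,0,0.8],[0,0,0,0,0,0,1],[0,0,0,0,0,0,1],[0,0,0,0,0,0,1],[0,0,0,0,0,0,1]], "force": 60}}

```text
t: 18.25
position: [0.4517, -0.0876, 0.121]
tool_rot: [0.421, -0.567, 0.568, -0.422]
force: [-0.5, 2.2, 6.2]
width: 0.197
```

```bash
python3 - <<'E'
from h import *
f=[];s=snap('wrist','w11.png')
for i in range(4): snap('wrist');f.append(arm.get_obs()['force'])
print(np.mean(f,0));st=o();r=R.from_quat(st['tool_rot']);p=np.array(st['position'])
print('yaw',np.degrees(np.arctan2(*r.as_matrix()[[1,0],0])))
m=r.as_matrix();pan=p+m[:,2]*.115;print('pan guess',pan)
f=lambda P:np.round(r.inv().apply(np.array(P)-p)*1000,1)
for n in ['saucepan','pan_grip','jar','ring_small']:
    d=arm.spot_point(n,'wrist')
    if d: print(n,np.round(d[0]['position'],4),round(d[0]['p'],2))
pan[2]=0
for w in [(.599,.143,0),(.6685,.0025,0)]: print(w,np.round(r.inv().apply(np.array(w)-pan)*1000,1))
E
```

```text
[-0.49855157  2.22697719  5.67126906]
t 18.5 p [ 0.4517 -0.0875  0.121 ] q [ 0.4213 -0.5673  0.5679 -0.4221] f [-0.6  2.2  6.3] w 0.201 j [-0.29  0.18  2.11  0.    0.85  1.58]
yaw -106.7826064783384
pan guess [ 0.56183786 -0.12075324  0.12114505]
saucepan [ 0.5646 -0.1225  0.0548] 0.64
pan_grip [ 0.455  -0.086   0.1173] 0.71
(0.599, 0.143, 0) [-263.2    0.   -40.6]
(0.6685, 0.0025, 0) [-148.8    0.2   66.5]
```

Call:
{"api": "carry_out", "payload": {"targets": [[0,-0.3,0,0,0,0,1],[0,0,0,0,0,0,1],[0,-0.3,0,0,0,0,1],[0,0,0,0,0,0,1],[0,0,0,0,0,0,1],[0,0,0,0,0,0,1],[0,0,0,0,0,0,1],[0,0,0,0,0,0,1]]}}

```text
t: 19.5
position: [0.4516, -0.0876, 0.1209]
tool_rot: [0.421, -0.567, 0.568, -0.422]
force: [2.3, 3.7, 4.7]
width: 0.2
```

```bash
cat >> h.py <<'E'
def avgf(n=4):
    f=[];m=[];p=[]
    for i in range(n):
        arm.snapshot('wrist');s=arm.get_obs();f.append(s['force']);m.append(s['moment']);p.append(s['position'])
    print('F',np.mean(f,0).round(2),'M',np.mean(m,0).round(3),'p',np.mean(p,0).round(4))
E
python3 -c "
from h import *
avgf()"
```

```text
F [2.2  2.71 5.62] M [ 0.555 -0.457  0.222] p [ 0.4517 -0.0876  0.1209]
```

Call:
{"api": "carry_out", "payload": {"targets": [[0,-1,0,0,0,0,1],[0,0,0,0,0,0,1],[0,0,0,0,0,0,1],[0,0,0,0,0,0,1],[0,0,0,0,0,0,1],[0,0,0,0,0,0,1],[0,0,0,0,0,0,1],[0,0,0,0,0,0,1]]}}

```text
t: 20.5
position: [0.4506, -0.0875, 0.1213]
tool_rot: [-0.422, 0.568, -0.567, 0.421]
force: [2.1, -0.2, -2.7]
width: 0.198
```

```bash
python3 -c "
from h import *
avgf()"
```

```text
F [ 1.94 -0.18 -3.14] M [-0.014 -0.293  0.083] p [ 0.4506 -0.0875  0.1214]
```

Call:
{"api": "carry_out", "payload": {"targets": [[0,0.4,0,0,0,0,1],[0,0,0,0,0,0,1],[0,0,0,0,0,0,1],[0,0,0,0,0,0,1],[0,0,0,0,0,0,1],[0,0,0,0,0,0,1],[0,0,0,0,0,0,1],[0,0,0,0,0,0,1]]}}

```text
t: 21.5
position: [0.4505, -0.0875, 0.121]
tool_rot: [-0.422, 0.568, -0.567, 0.421]
force: [-1.1, -0.3, -0.9]
width: 0.197
```

```bash
python3 -c "
from h import *
avgf()"
```

```text
F [-1.33 -0.08 -0.9 ] M [0.059 0.168 0.056] p [ 0.4505 -0.0874  0.121 ]
```

Call:
{"api": "carry_out", "payload": {"targets": [[-2,0,-1,0,0,0,1],[-5,0,-2.5,0,0,0,1],[-7,0,-3.5,0,0,0,1],[-8,0,-4,0,0,0,1],[-8,0,-4,0,0,0,1],[-8,0,-4,0,0,0,1],[-8,0,-4,0,0,0,1],[-8,0,-4,0,0,0,1]]}}

```text
t: 22.5
position: [0.4406, -0.0272, 0.1212]
tool_rot: [0.422, -0.568, 0.568, -0.422]
force: [0.2, -2.6, -2.1]
width: 0.195
```

```bash
python3 -c "
from h import *
avgf(2)"
```

```text
F [-0.74 -0.33 -2.04] M [ 0.046  0.016 -0.069] p [ 0.44   -0.0263  0.121 ]
```

Call:
{"api": "carry_out", "payload": {"targets": [[-4,0.2,-2,0,0,0,1],[-8,0,-4,0,0,0,1],[-9,0,-4,0,0,0,1],[-9,0,-4,0,0,0,1],[-9,0,-4,0,0,0,1],[-9,0,-4,0,0,0,1],[-9,0,-4,0,0,0,1],[-9,0,-3,0,0,0,1]]}}

```text
t: 23.4
position: [0.4318, 0.0443, 0.121]
tool_rot: [-0.422, 0.568, -0.568, 0.421]
force: [0.3, -4.0, -1.2]
width: 0.199
```

```bash
python3 -c "
from h import *
avgf(2)
for n in ['saucepan','jar','ring_small']:
    d=arm.spot_point(n,'wrist')
    if d: print(n,np.round(d[0]['position'],4),round(d[0]['p'],2))
"
```

```text
F [-1.14  1.11 -0.1 ] M [ 0.134  0.035 -0.076] p [0.4316 0.0453 0.121 ]
saucepan [0.5437 0.011  0.0568] 0.58
ring_small [0.5981 0.1435 0.0557] 0.92
```

Call:
{"api": "carry_out", "payload": {"targets": [[-4,0,0,0,0,0,1],[-8,0,0,0,0,0,1],[-9,0,0,0,0,0,1],[-9,0,0,0,0,0,1],[-9,0,1,0,0,0,1],[-9,0,2,0,0,0,1],[-9,0,2,0,0,0,1],[-8,0,2,0,0,0,1]]}}

```text
t: 24.45
position: [0.4573, 0.1035, 0.121]
tool_rot: [0.422, -0.568, 0.568, -0.421]
force: [-2.3, -5.7, 4.1]
width: 0.199
```

```bash
cat >> h.py <<'E'
def pan_to(c,stand=.115):
    p,r=pose();pan=p+r.as_matrix()[:,2]*stand;d=np.array([c[0],c[1],pan[2]])-pan
    print('pan by tool',pan.round(4),'left in tool axes mm',np.round(r.inv().apply(d)*1000,1))
E
python3 -c "
from h import *
avgf(2)
for n in ['saucepan','jar','ring_small']:
    d=arm.spot_point(n,'wrist')
    if d: print(n,np.round(d[0]['position'],4),round(d[0]['p'],2))
pan_to((.599,.143))
"
```

```text
F [-0.5  -0.29  0.03] M [-0.088  0.102 -0.211] p [0.4583 0.1046 0.1211]
saucepan [0.5732 0.0684 0.0584] 0.57
ring_small [0.4565 0.1085 0.1157] 0.18
pan by tool [0.5683 0.071  0.1212] left in tool axes mm [-77.8   0.1   8.6]
```

Call:
{"api": "carry_out", "payload": {"targets": [[-4,0,0,0,0,0,1],[-8,0,1,0,0,0,1],[-10,0,1,0,0,0,1],[-10,0,1,0,0,0,1],[-12,0,1,0,0,0,1],[-12,0,1,0,0,0,1],[-12,0,1,0,0,0,1],[-8,0,1,0,0,0,1]]}}

```text
t: 25.5
position: [0.4857, 0.174, 0.121]
tool_rot: [0.422, -0.568, 0.568, -0.42]
force: [-3.0, -6.8, 4.7]
width: 0.201
```

```bash
python3 -c "
from h import *
avgf(2)
pan_to((.599,.143),.117)
s=snap('wrist','w12.png');t=snap('top','t12.png')
p,r=pose();c=(p+r.as_matrix()[:,2]*.117)
th=np.linspace(0,2*np.pi,80)
circ=lambda c,r,z:np.c_[c[0]+r*np.cos(th),c[1]+r*np.sin(th),0*th+z]
im=cv2.imread('pics/w12.png');draw(s,im,circ(c,.0615,.132),fproj);draw(s,im,circ((.599,.143),.0755,.055),fproj,(255,255,0))
draw(s,im,circ((.6685,.0025),.027,.127),fproj,(0,255,0))
b=t['img'][90:260,120:330,::-1].copy()
b=cv2.resize(b,None,fx=1.8,fy=1.8,interpolation=cv2.INTER_CUBIC)
h=np.zeros((384,512+b.shape[1],3),np.uint8);h[:,:512]=im;h[:b.shape[0],512:]=b
cv2.imwrite('pics/c12.png',cv2.resize(h,(798,int(384*798/h.shape[1]))))
for n in ['saucepan','jar','ring_small']:
  for k in ['wrist','top']:
    d=arm.spot_point(n,k)
    if d: print(n,k,np.round(d[0]['position'],4),round(d[0]['p'],2))
"
```

```text
F [-0.65 -0.4   0.43] M [-0.127  0.096 -0.24 ] p [0.4865 0.1751 0.1211]
pan by tool [0.5985 0.1413 0.121 ] left in tool axes mm [-1.8  0.  -0. ]
saucepan wrist [0.5998 0.1387 0.0588] 0.68
saucepan top [0.5957 0.1415 0.0545] 0.95
jar top [0.6674 0.0046 0.0532] 0.63
ring_small top [0.5615 0.379  0.0021] 0.56
```

View pics/c12.png

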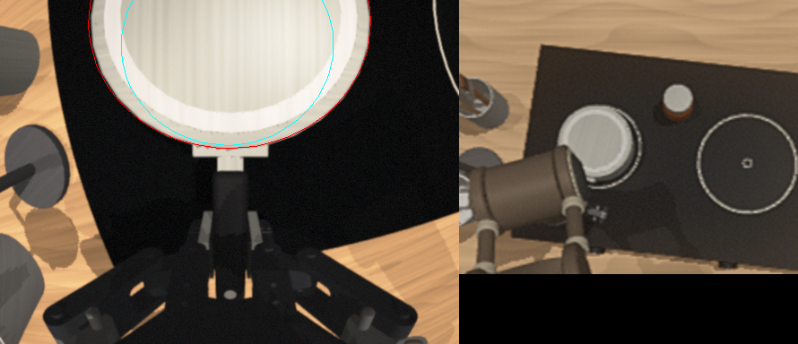

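Call:
{"api": "carry_out", "payload": {"targets": [[-1,0,0,0,0,0,1],[-1,0,0,0,0,0,1],[0,0,0,0,0,0,1],[0,0,0,0,0,0,1],[0,0,0,0,0,0,1],[0,0,0,0,0,0,0.5],[0,0,0,0,0,0,0.2],[0,0,0,0,0,0,0]]}}

```text
t: 26.8
position: [0.4869, 0.1768, 0.1209]
tool_rot: [-0.421, 0.568, -0.568, 0.422]
force: [0.1, -0.7, -0.9]
width: 0.498
```

Call:
{"api": "carry_out", "payload": {"targets": [[0,0,0,0,0,0,0],[0,0,0,0,0,0,0],[0,-5,0,0,0,0,0],[0,-15,0,0,0,0,0],[0,-20,0,0,0,0,0],[0,-25,-10,0,0,0,0],[0,-25,-20,0,0,0,0],[0,-20,-30,0,0,0,0]]}}

```text
t: 27.6
position: [0.4305, 0.1939, 0.2332]
tool_rot: [0.42, -0.568, 0.568, -0.422]
force: [1.0, 0.1, 0.7]
width: 0.501
```

Call:
{"api": "carry_out", "payload": {"targets": [[0,-5,-30,0,0,0,0],[10,-5,-30,0,0,0,0],[30,-5,-20,0,0,0,0],[40,0,-10,0,0,0,0],[40,0,0,0,0,0,0],[40,0,0,0,0,0,0],[40,0,0,0,0,0,0],[20,0,0,0,0,0,0]]}}

```text
t: 28.4
position: [0.2785, 0.0073, 0.2462]
tool_rot: [0.421, -0.567, 0.569, -0.421]
force: [0.2, 0.5, -0.3]
width: 0.497
```

```bash
python3 -c "
from h import *
o()
t=snap('top','t13.png');c=snap('scene','s13.png')
th=np.linspace(0,2*np.pi,80)
circ=lambda c,r,z:np.c_[c[0]+r*np.cos(th),c[1]+r*np.sin(th),0*th+z]
def ov(s,cr):
    im=s['img'][:,:,::-1].copy();k=3
    (u0,v0,u1,v1)=cr;im=cv2.resize(im[v0:v1,u0:u1],None,fx=k,fy=k,interpolation=cv2.INTER_CUBIC)
    return im
a=ov(t,(120,100,250,230))
u=proj(c,[.56,.25,.12])[0].astype(int);b=ov(c,(u[0]-65,u[1]-80,u[0]+65,u[1]+50))
cv2.imwrite('pics/c13.png',np.hstack([a,b]))
for n in ['saucepan','pail','pail_handle','jar','ring_small','bottle','brush_tin','mallet']:
  for k in ['scene','top']:
    d=arm.spot_point(n,k)
    if d: print(n,k,np.round(d[0]['position'],4),round(d[0]['p'],2))
"
```

```text
t 28.4 p [0.2785 0.0073 0.2462] q [ 0.421  -0.5675  0.5686 -0.4212] f [ 0.2  0.5 -0.3] w 0.497 j [-0.13 -0.45  2.36 -0.    1.23  1.74]
saucepan scene [0.6015 0.1393 0.0571] 0.62
saucepan top [0.5956 0.143  0.0541] 0.69
pail scene [0.4913 0.3657 0.1063] 0.94
pail top [0.4919 0.3684 0.1067] 0.57
pail_handle scene [0.4966 0.3604 0.2506] 0.83
pail_handle top [0.4984 0.3613 0.2447] 0.69
jar scene [0.6734 0.0055 0.055 ] 0.56
jar top [0.668  0.0024 0.0542] 0.6
ring_small scene [0.5989 0.1441 0.0516] 0.81
bottle scene [ 0.54   -0.3977  0.0021] 0.86
bottle top [ 0.5434 -0.3967 -0.    ] 0.82
brush_tin scene [0.6824 0.365  0.0032] 0.64
brush_tin top [ 0.6807  0.3635 -0.0027] 0.56
mallet scene [ 0.6807 -0.3915 -0.0033] 0.59
mallet top [ 0.568  -0.1255  0.0572] 0.68
```

View pics/c13.png

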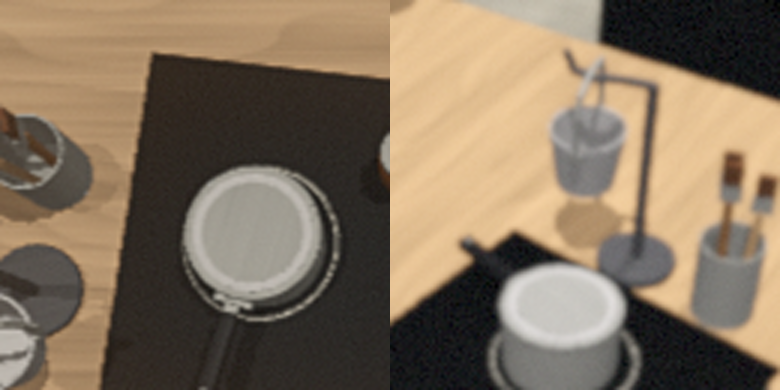

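```bash
python3 -c "
from h import *
a=snap('scene')['img'].astype(int)
for i in range(6): b=snap('scene')['img'].astype(int)
d=np.abs(b-a).mean(2);u=proj(snap('scene'),[.5,.365,.2])[0].astype(int)
print('pail change',d[u[1]-35:u[1]+45,u[0]-35:u[0]+35].max(),'all mean',d.mean(),d.max())
print(arm.hand_in());o()
"
```

```text
pail change 25.333333333333332 all mean 1.7253689236111114 26.666666666666668
the job is handed in; nothing more can be done
None
the job is handed in; nothing more can be done
```

The job is handed in at about 29 s of the 72 s allowed. The pail hangs on the hook and the saucepan stands in the small ring. No verdict was reported.

**What I did**
- **Pail:** I gripped its handle beside the middle, lifted it off the small ring, passed it over the hook's tip and lowered it onto the seat. The upward force on the gripper showed contact before I let go.
- **Saucepan:** I held it by the black grip and brought the vertical force close to zero. I then slid it in front of the jar, about 120 mm centre to centre, to the small ring, opened the gripper and backed the arm away to the robot side.

**Last checks**
- **Pail position:** its handle was detected at z about 0.245–0.251 m, against 0.246 m for the hook seat.
- **Pail stillness:** two pictures 0.3 s apart differed around the pail no more than elsewhere in the picture, so I saw no swing.
- **Saucepan position:** the detections put it 2–6 mm from the ring centre, and the gripper position about 1 mm. The margin is 13.5 mm. The scene picture shows the ring line around the part of the pan's base that can be seen.
- **Other things:** the jar, bottle and brush tin were found within detector error of where they started. The mallet was too in the scene camera.

**What disagreed or went less well**
- The top camera's last mallet detection, at (0.57, -0.13), was false: it lies on the large ring.
- The handle seemed to touch the hook 2–3 mm higher than I had worked out. I moved it a few millimetres either way to find the low point before releasing.
- Just after gripping the pan, the gripper pressed down on its handle with about 6 N. While correcting that it pulled up with about 3 N for roughly a second, with the tool rising about 0.4 mm. I had the force near zero before sliding. It reached about 2 N upward once and about 4–5 N downward briefly while sliding. I saw no tipping, but I took no picture to check for it at those moments.

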